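# Pack the sample jars and put the stray dropper bottle back on the riser

### The arm

A 7-joint arm with a two-finger parallel gripper is mounted at the origin on the work surface. World frame = base frame: x ahead of the robot, y to its left, z up, the work surface at z = 0. Lengths are in m, angles in rad, forces in N, time in s.
With the tool pointing down it reaches from about 0.425 to 0.925 m from the base axis. Payload 6.8 kg.
Tool frame: the origin (TCP) lies at the very end of the fingers, on their centre line; the grasp point (between the pads) lies 19 mm behind it (grip_point_offset is the distance from the TCP to the grasp point, in m); z points along the fingers, y is the line along which they close (so a half turn about z gives the same grasp; the last joint's range is limited). The gripper opens to 85 mm and grips with 20 to 120 N. Pads are 22 mm wide; open, the fingers measure 114 mm over their backs; the gripper's body (76 mm by 85 mm) begins 54 mm behind the grasp point. The pads swing forward as they close: fully open they stand 13 mm farther back than shut.
Start: joints at [0.994, 0.477, 0.022, 1.555, -0.011, 1.109, -0.083], TCP at [0.305, -0.602, 0.231] pointing down, gripper open.
Joint ranges: [-2.96, 2.96], [-0.34, 2.1], [-1.41, 1.46], [0.24, 2.44], [-1.37, 4.51], [0.17, 1.92], [-2.96, 2.96]. Speed limits (rad/s): [2.39, 2.39, 3.14, 3.14, 3.14, 3.14, 3.14].

### API

Orientations are given as a unit quaternion [w, x, y, z].
In Python, from station import * gives the robot as it stands.
- The arm moves only by the tool carry_out, never from a script. Its argument "rows" is text: rows parted by semicolons, each of 4 numbers parted by spaces: the shift along the world's x, y, z in mm, then the turn about the world's z in degrees. In form: dx dy dz yaw; .... A call has 1 to 10 rows; each row shifts and turns the commanded pose from where the row before left it; what a row does not reach is not made up. A row lasts 1/8 s, in which the tool goes at most 62.5 mm and 10.7 degrees, less where a joint would pass 70% of its speed; a pose out of reach is approached as far as the arm can. A call is refused whole if a number of a shift passes 62.5 or a number of a turn 10.7, either way. A call with a gripper value outside its range is refused whole. "claw" is the finger opening in mm, from 0 to 85.4, set as the call begins (left out, the last holds). The fingers move at their own pace and stop on an object; "force" is the grip in N (left out, the last holds). Time passes only in rows, so rows that do not move let the fingers close. It gives the time, the measured TCP pose, the force, the opening and the grip force at its end, in the units of the state.
- get_obs(): the state, without advancing time (a new reading comes with each control period).
- read_camera(name): name is "side" or "top" or "wrist"; returns a dict with "img" (420x560x3 uint8, blue, green, red), "fov_y" (degrees; the focal length in pixels is half the picture's height over the tangent of half this angle, whatever the lens; pixels are square), "cx", "cy" (the principal point, pixels), "world_to_cam" (4x4, takes a point from world to camera coordinates). Camera axes: x right, y up, looking along -z (the intrinsics and any distortion apply to the point x, -y, -z); pixel columns grow to the right and rows downward; lengths in m; the calibration is good to about 2 mm. A picture is of the moment at which its call begins. There is no depth.
- hand_in(): hands the job in; it is judged then, once.
Trained networks look in the newest picture that a camera, given by its name, has taken for a name from the list of things; names that differ only in an ending like _2 or _b are one class to them, and where a whole thing is asked for, a point or a joint stands for the part that bears it (a point fixed in the world has none). Each returns a list of dicts, best first, with "confidence" (0 to 1); they miss things now and then, are a little off and sometimes report something else, mostly with a low value. They report only what shows in the picture. A call takes as long as a camera call. They do not tell look-alikes from the thing itself.
- recognise(camera, thing): "centre" ([column, row] in pixels, amid what is visible of it).
- outline_of(camera, thing): "pixels" (420x560 bool, what is visible of it) and "centre" ([column, row] in pixels, amid what is visible of it).
- place_of(camera, thing): "centre" ([column, row] in pixels: a listed point, or the origin of a listed thing).
The state is a dict: "t": time; "q": joint angles; "joint_vel": joint speeds; "joint_torque": joint torques, N m; "eef_pos": TCP position; "tool_rot": TCP orientation; "contact_force": force on the tool from outside, world axes, zero at the start; "torque": the same for the moment, N m; "gripper_width": opening from 0.0 (shut) to 1.0 (fully open); "grasp_force": force on a finger pad.
Only numpy, scipy, OpenCV 4.12 (cv2) and the standard library are available. Lean on these libraries where they do the work, as an engineer would, in place of code of your own. Each camera call takes 0.05 s, during which the arm holds its last target. There are 200 camera calls.

### The job

Finish packing the sample jars: the tall slim dropper bottle standing in the divided crate does not belong there, so take it out and stand it upright on the narrow raised board beside the other dropper bottle, with its whole base on the board. Stand the two squat jars from the bench upright on the crate's floor, one in each free cell. It is glass, so set everything down without dropping it or knocking anything over, and leave the jars already packed in their cells and everything else where it is.

Things in the scene. Friction and masses are not known exactly. Their poses are not given: they have to be found in the camera images.
- crate: grey plastic crate, fixed, open on top, divided into 3 cells along its x by 2 along its y, 84 mm centre to centre; outside 261 x 177 mm, all walls and dividers 9 mm thick and 45 mm high (each cell 75 mm wide inside), floor 6 mm thick. Origin: centre of its underside. It stands to the left or the right, turned a little. Five cells are taken at the start, one is empty.
- cell0 (a point): centre of the floor of one crate cell (-84 mm along the crate's x, -42 mm along its y, 6 mm above its underside)
- cell1 (a point): centre of the floor of one crate cell (-84 mm along the crate's x, +42 mm along its y, 6 mm above its underside)
- cell2 (a point): centre of the floor of one crate cell (0 mm along the crate's x, -42 mm along its y, 6 mm above its underside)
- cell3 (a point): centre of the floor of one crate cell (0 mm along the crate's x, +42 mm along its y, 6 mm above its underside)
- cell4 (a point): centre of the floor of one crate cell (+84 mm along the crate's x, -42 mm along its y, 6 mm above its underside)
- cell5 (a point): centre of the floor of one crate cell (+84 mm along the crate's x, +42 mm along its y, 6 mm above its underside)
- dropper: slim tall amber glass dropper bottle: straight body 36 mm across up to 78 mm, shoulder to 86 mm, black cap 25 mm across to 104 mm, rubber teat 15 mm across to the top at 120 mm; about 90 g. Origin: centre of its underside, z up its axis. At the start it stands in one of the crate's cells, where it does not belong.
- jar_a: squat amber glass jar with a wide black screw cap: body 41 mm across, up to 59 mm; cap 44 mm across, from 59 to the top at 85 mm; about 110 g. Origin: centre of its underside, z up its axis. Stands loose on the bench, nearer the robot.
- jar_b: squat amber glass jar with a wide black screw cap: body 41 mm across, up to 59 mm; cap 44 mm across, from 59 to the top at 85 mm; about 110 g. Origin: centre of its underside, z up its axis. Stands loose on the bench, farther from the robot.
- packed1: squat amber glass jar with a wide black screw cap: body 41 mm across, up to 59 mm; cap 44 mm across, from 59 to the top at 85 mm; about 110 g. Origin: centre of its underside, z up its axis. Already standing in a crate cell; it stays there.
- packed2: squat amber glass jar with a wide black screw cap: body 41 mm across, up to 59 mm; cap 44 mm across, from 59 to the top at 85 mm; about 110 g. Origin: centre of its underside, z up its axis. Already standing in a crate cell; it stays there.
- packed3: squat amber glass jar with a wide black screw cap: body 41 mm across, up to 59 mm; cap 44 mm across, from 59 to the top at 85 mm; about 110 g. Origin: centre of its underside, z up its axis. Already standing in a crate cell; it stays there.
- packed4: squat amber glass jar with a wide black screw cap: body 41 mm across, up to 59 mm; cap 44 mm across, from 59 to the top at 85 mm; about 110 g. Origin: centre of its underside, z up its axis. Already standing in a crate cell; it stays there.
- riser_top (a point): centre of the top face of the narrow bench riser, a fixed plain grey board 58 mm deep (along its x) and 260 mm long (along its y), 16 mm thick, on two dark steel posts; top 80 mm above the bench. Axes along the board, z up.
- shelf_bottle: slim tall amber glass dropper bottle: straight body 36 mm across up to 78 mm, shoulder to 86 mm, black cap 25 mm across to 104 mm, rubber teat 15 mm across to the top at 120 mm; about 90 g. Origin: centre of its underside, z up its axis. Already standing on the riser, anywhere along it; it stays there.
- petri: closed clear petri dish, 90 mm across, 16 mm high, lying on the bench between the two jars; bystander. Origin: centre of its underside.
- beaker: empty glass beaker, 68 mm across the rim, 90 mm high, on the bench beyond the jars; bystander. Origin: centre of its underside.
Things that resemble listed ones, but are neither listed nor needed, are in the scene too. Leave any yellow look-alike of the shelf_bottle alone.

How it is judged:
By the outcome, as a careful person would: the job done as asked, in the order asked, and still so for the second after the job is handed in, with the robot touching nothing.
It also fails if it takes over 70 s, if anything falls off the work surface, if the arm or the gripper's body presses on something with over 40 N, if the wrist force passes 120 N, or if a joint passes its speed limit or range.

## Working session

There is one attempt and no reset: what is moved stays moved. The work goes in short steps, Python scripts to look and compute and a tool call to move; the robot and the scene stay as the last step left them, time stands still between calls to the robot, and variables do not carry over. Pictures are saved under pics/ and viewed, at most 10 in all, crops included, and the job is handed in when it is done.

Besides the shell and the picture viewer there is one more tool, called after ">>>" as name(argument=value, ...) on one line, values as JSON. carry_out: Moves the arm, as the interface text tells. Its arguments: {"type":"object","properties":{"rows":{"type":"string"},"claw":{"type":"number"},"force":{"type":"number"}},"required":["rows"]}

```bash
mkdir -p pics; cat > h.py <<'E'
from station import *
import numpy as np, cv2
def ray(cam,px):
    f=210/np.tan(np.radians(cam["fov_y"])/2)
    M=np.array(cam["world_to_cam"]);R=M[:3,:3];t=M[:3,3]
    d=np.array([(px[0]-cam["cx"])/f,-(px[1]-cam["cy"])/f,-1])
    return -R.T@t, R.T@d
def at_z(cam,px,z):
    o,d=ray(cam,px); return (o+d*(z-o[2])/d[2])
def proj(cam,p):
    f=210/np.tan(np.radians(cam["fov_y"])/2)
    M=np.array(cam["world_to_cam"]);c=M[:3,:3]@np.array(p)+M[:3,3]
    return np.array([cam["cx"]+f*c[0]/-c[2],cam["cy"]-f*c[1]/-c[2]])
E
python3 - <<'E'
from h import *
np.set_printoptions(precision=3,suppress=True)
o=get_obs();print(o)
for n in("top","side"):
    c=read_camera(n);cv2.imwrite(f"pics/{n}0.png",c["img"])
    print(n,c["fov_y"],c["cx"],c["cy"],[k for k in c],ray(c,(280,210)))
    for th in("crate","dropper","jar_a","petri","beaker","riser_top","cell0","cell1","cell2","cell3","cell4","cell5"):
        z={"riser_top":.08}.get(th,.006 if th.startswith("cell") else 0)
        for r in place_of(n,th): print(n,th,round(r["confidence"],2),np.round(r["centre"],1),at_z(c,r["centre"],z)[:2], at_z(c,r["centre"],.08)[:2] if th=="dropper" else "")
E
```

```text
{'t': 0.0, 'q': array([ 0.994,  0.478,  0.022,  1.556, -0.011,  1.109, -0.083]), 'joint_vel': array([-0.   , -0.001, -0.   ,  0.003, -0.   ,  0.001, -0.   ]), 'joint_torque': array([  0.001, -59.644,   1.609, -28.119,   0.013,   0.009,   0.   ]), 'eef_pos': array([ 0.305, -0.602,  0.23 ]), 'tool_rot': array([-0.001,  0.973,  0.232, -0.   ]), 'contact_force': array([0.383, 0.362, 0.455]), 'torque': array([0.036, 0.043, 0.055]), 'grasp_force': 0.0, 'gripper_width': 1.001154937335335}
top 55.010925542582875 284.2083400973064 206.82052469993107 ['img', 'fov_y', 'cx', 'cy', 'world_to_cam'] (array([ 0.451, -0.021,  0.944]), array([ 0.14 ,  0.021, -0.99 ]))
top crate 0.83 [388.1 247.8] [ 0.502 -0.254] 
top crate 0.39 [168.1 237.3] [0.513 0.26 ] 
top dropper 0.59 [415.2 279. ] [ 0.432 -0.315] [ 0.433 -0.291]
top dropper 0.49 [407.8 244.7] [ 0.51 -0.3 ] [ 0.505 -0.276]
top dropper 0.44 [167.3 241. ] [0.505 0.262] [0.5   0.238]
top dropper 0.26 [265.5 134.9] [0.768 0.04 ] [0.741 0.035]
top jar_a 0.93 [264.  186.9] [0.639 0.039] 
top jar_a 0.78 [295.9 269.9] [ 0.445 -0.041] 
top petri 0.58 [280
[... 3692 characters left out ...]
ide cell3 0.58 [343.9 229.4] [ 0.447 -0.03 ] 
side cell4 0.96 [345.6 162.3] [ 0.421 -0.299] 
side cell4 0.92 [347.8 175.8] [ 0.42  -0.237] 
side cell4 0.88 [322.4 179. ] [ 0.493 -0.221] 
side cell4 0.85 [288.  163.2] [ 0.592 -0.291] 
side cell4 0.84 [291.6 182.1] [ 0.58  -0.206] 
side cell4 0.7 [314.3 161.9] [ 0.514 -0.299] 
side cell4 0.58 [343.9 229.4] [ 0.447 -0.03 ] 
side cell5 0.96 [345.6 162.3] [ 0.421 -0.299] 
side cell5 0.92 [347.8 175.8] [ 0.42  -0.237] 
side cell5 0.88 [322.4 179. ] [ 0.493 -0.221] 
side cell5 0.85 [288.  163.2] [ 0.592 -0.291] 
side cell5 0.84 [291.6 182.1] [ 0.58  -0.206] 
side cell5 0.7 [314.3 161.9] [ 0.514 -0.299] 
side cell5 0.58 [343.9 229.4] [ 0.447 -0.03 ]
```

View pics/top0.png

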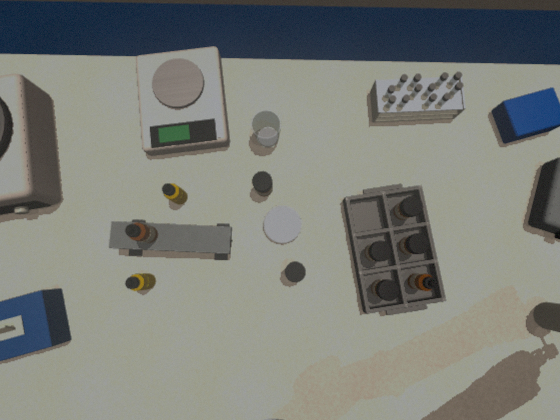

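View pics/side0.png

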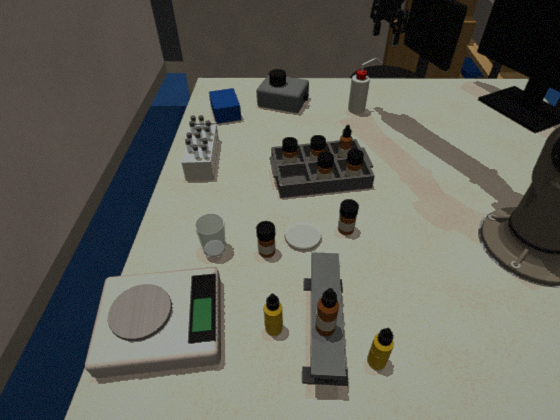

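Dropper candidates (top view): amber bottle in crate corner cell (420,282); amber bottle on riser (137,232), which is shelf_bottle; yellow look-alikes (172,192) and (136,283). I choose (420,282): amber, tall and slim, in the crate. The empty cell is at (367,216), and the loose jars are at (295,271) near and (263,183) far.

```bash
cat >> h.py <<'E'
from scipy.optimize import least_squares, minimize
BOT=[(0,.018),(.078,.018),(.086,.0125),(.104,.0125),(.104,.0075),(.12,.0075)]
JAR=[(0,.0205),(.059,.0205),(.059,.022),(.085,.022)]
def sil(cam,prof,x,y,z0,zmin=0):
    m=np.zeros((420,560),np.uint8);a=np.linspace(0,2*np.pi,40)
    pr=[(z,r) for z,r in prof]
    for (z1,r1),(z2,r2) in zip(pr[:-1],pr[1:]):
        z1=max(z1,zmin)
        if z2<z1: continue
        P=[proj(cam,(x+r*np.cos(t),y+r*np.sin(t),z0+z)) for z,r in((z1,r1),(z2,r2)) for t in a]
        cv2.fillConvexPoly(m,cv2.convexHull(np.round(np.array(P)*16).astype(np.int32)),1,shift=4)
    return m>0
def fit(cams,masks,prof,x0,z0,zmin=0):
    def c(p):
        s=0
        for k in cams:
            if k not in masks: continue
            q=sil(cams[k],prof,p[0],p[1],z0,zmin); s+=1-(q&masks[k]).sum()/max(1,(q|masks[k]).sum())
        return s
    r=minimize(c,x0,method="Nelder-Mead",options=dict(initial_simplex=np.array(x0)+.01*np.array([[0,0],[1,.2],[.2,1]]),xatol=1e-4,fatol=1e-4))
    return r.x,r.fun
def masknear(cam,thing,px,d=25):
    for r in outline_of(cam,thing):
        if np.hypot(*(np.array(r["centre"])-px))<d: return r["pixels"]
def crate_pts(p):
    x,y,th=p;R=np.array([[np.cos(th),-np.sin(th)],[np.sin(th),np.cos(th)]])
    return lambda u,v:R@np.array([u,v])+np.array([x,y])
def wire(img,cam,p,S,off,z=.045):
    W=crate_pts(p)
    L=[((s*.1305,-.0885),(s*.1305,.0885)) for s in(-1,1)]+[((-.1305,s*.0885),(.1305,s*.0885)) for s in(-1,1)]
    L+=[((u,-.0885),(u,.0885)) for u in(-.042,.042)]+[((-.1305,0),(.1305,0))]
    for a,b in L:
        q=[tuple(int(v) for v in (proj(cam,(*W(*e),z))-off)*S) for e in(a,b)]
        cv2.line(img,q[0],q[1],(0,255,255),1)
E
cat > m1.py <<'E'
from h import *
np.set_printoptions(precision=4,suppress=True)
cams={n:read_camera(n) for n in("top","side")}
jobs=dict(jar_a=("jar_a",JAR,{"top":(295,271),"side":(347,217)},0,(.445,-.041)),
 jar_b=("jar_a",JAR,{"top":(263,183),"side":(266,239)},0,(.639,.039)),
 shelf=("dropper",BOT,{"top":(140,232),"side":(327,312)},.08,(.51,.31)),
 dropper=("dropper",BOT,{"top":(420,282),"side":(346,140)},.006,(.425,-.312)))
for k,(th,prof,pxs,z0,x0) in jobs.items():
    ms={}
    for n in cams:
        m=masknear(n,th,pxs[n])
        if m is not None: ms[n]=m
    zm=.045 if k=="dropper" else 0
    print(k,list(ms),*fit(cams,ms,prof,x0,z0,zm),*[fit({n:cams[n]},ms,prof,x0,z0,zm) for n in ms])
# crate from cells
from scipy.optimize import least_squares
obs=[]
for n in cams:
    for r in place_of(n,"cell0"):
        if n=="top" or r["centre"][1]<200: obs.append((n,np.array(r["centre"])))
C=[(u,v) for u in(-.084,0,.084) for v in(-.042,.042)]
def res(p):
    W=crate_pts(p);o=[]
    for n,c in obs:
        d=[proj(cams[n],(*W(*e),.006))-c for e in C]
        o.append(min(d,key=lambda v:v@v))
    return np.concatenate(o)
s=least_squares(res,[.5,-.257,.23],loss="soft_l1",f_scale=2,diff_step=1e-4);print("crate",s.x,s.fun)
W=crate_pts(s.x);print([W(*e) for e in C])
out=[]
for n,(x,y,w,h),S in(("top",(335,175,120,145),4),("side",(262,120,120,80),4)):
    im=cv2.resize(cams[n]["img"][y:y+h,x:x+w],None,fx=S,fy=S,interpolation=cv2.INTER_CUBIC)
    wire(im,cams[n],s.x,S,np.array([x,y]))
    cv2.imwrite(f"pics/crate_{n}.png",im)
# riser
for n in cams:
    for r in outline_of(n,"riser_top")[:1]:
        m=r["pixels"].astype(np.uint8);cs=max(cv2.findContours(m,0,2)[0],key=cv2.contourArea)
        print(n,cv2.minAreaRect(cs))
E
python3 m1.py
```

```text
jar_a ['top', 'side'] [ 0.4429 -0.037 ] 0.21396836387315876 (array([ 0.443, -0.037]), np.float64(0.09408602150537637)) (array([ 0.4431, -0.0392]), np.float64(0.10886469673405907))
jar_b ['top', 'side'] [0.6385 0.0384] 0.18763838476972128 (array([0.637 , 0.0371]), np.float64(0.07964601769911506)) (array([0.6384, 0.0414]), np.float64(0.09792284866468848))
shelf [] [0.51 0.31] 0.0
dropper ['top', 'side'] [ 0.4303 -0.3044] 0.39495983065433005 (array([ 0.4291, -0.3069]), np.float64(0.1681818181818182)) (array([ 0.4311, -0.2994]), np.float64(0.1871508379888268))
crate [ 0.4979 -0.2576  0.1586] [ 0.8621  1.4779  5.1564  0.5174 -3.2841  0.1921 -0.3594 -1.1995 -0.4436
 -2.1442  0.3574  0.3856 -0.8017  0.0077 -1.3317 -4.2331  0.63    0.482
 -0.1459 -0.0382  2.7667  0.8685  0.0831  2.4946]
[array([ 0.4216, -0.3123]), array([ 0.4083, -0.2294]), array([ 0.5045, -0.2991]), array([ 0.4913, -0.2161]), array([ 0.5875, -0.2858]), array([ 0.5742, -0.2028])]
top ((170.1372528076172, 238.2489471435547), (123.77085876464844, 38.1939582824707), 2.095252752304077)
side ((324.5, 318.5), (133.0, 45.0), 90.0)
```

```bash
python3 -c "
import cv2,numpy as np
a=cv2.imread('pics/crate_top.png');b=cv2.imread('pics/crate_side.png')
b=cv2.resize(b,(320,213));a=cv2.resize(a,(480,580))
c=np.zeros((580,800,3),np.uint8);c[:,:480]=a;c[:213,480:]=b
r=cv2.imread('pics/top0.png')[205:300,100:240];r=cv2.resize(r,(320,217));c[230:447,480:]=r
cv2.imwrite('pics/mix1.png',c)"
```

```text
(no output)
```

View pics/mix1.png

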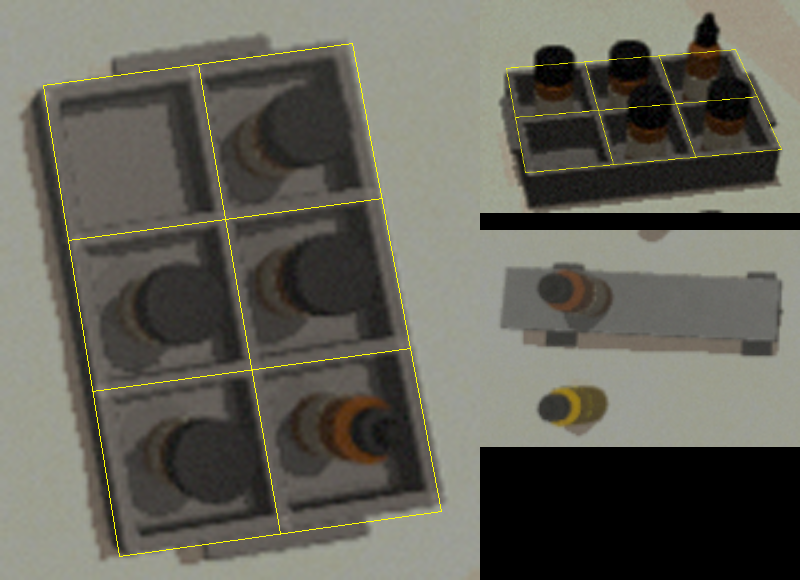

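The crop confirms the amber dropper at px (422,281) in the corner cell, and the crate wireframe fits well. The riser is at px (110–231, 222–254), with the shelf bottle's base at about (149,235).

```bash
python3 - <<'E'
from h import *
np.set_printoptions(precision=4,suppress=True)
c=read_camera("top");s=read_camera("side")
f=lambda q:at_z(c,(335+q[0]/4,175+q[1]/4),q[2])[:2]
for q in((300,125,.091),(337,274,.091),(183,304,.091),(213,460,.091),(383,432,.12)):print(f(q))
for p in((110.9,221.6),(109.6,247.9),(231.7,226.4),(230.4,254.4),(149,234.7)):print(at_z(c,p,.08)[:2])
print("side shelf",proj(s,(.52,.28,.08)))
for n in("top","side"):
  for th in("shelf_bottle","jar_a"):
    for r in recognise(n,th): print(n,th,r["centre"],r["confidence"],at_z(c,r["centre"],.14 if th[0]=="s" else .085))
E
```

```text
[ 0.5863 -0.2795]
[ 0.5074 -0.2973]
[ 0.4897 -0.2162]
[ 0.4096 -0.2309]
[ 0.427  -0.3089]
[0.5391 0.3627]
[0.4825 0.3605]
[0.535  0.1009]
[0.475  0.1011]
[0.5128 0.2781]
side shelf [321.4411 328.1605]
top shelf_bottle [140.7, 230.3] 0.85 [0.5169 0.2746 0.14  ]
top shelf_bottle [142.9, 278.3] 0.67 [0.4224 0.2629 0.14  ]
top shelf_bottle [176.5, 192.3] 0.57 [0.5959 0.2078 0.14  ]
top jar_a [262.5, 180.4] 0.71 [0.6365 0.0376 0.085 ]
side shelf_bottle [327.3, 313.5] 0.79 [ 0.3643 -0.1004  0.14  ]
side shelf_bottle [378.4, 348.1] 0.78 [ 0.3025 -0.1986  0.14  ]
side shelf_bottle [271.9, 313.3] 0.67 [0.3619 0.007  0.14  ]
side shelf_bottle [299.1, 235.6] 0.23 [ 0.514  -0.0428  0.14  ]
side shelf_bottle [340.7, 142.5] 0.19 [ 0.7082 -0.1249  0.14  ]
side jar_a [345.7, 217.3] 0.91 [ 0.56   -0.1434  0.085 ]
side jar_a [267.9, 238.2] 0.67 [0.5111 0.022  0.085 ]
side jar_a [310.3, 174.6] 0.59 [ 0.6519 -0.0661  0.085 ]
```

>>> carry_out(rows="0 0 0 -5; 40 40 0 -5; 45 60 0 -5; 40 60 0 -2.7; 0 60 0 0; 0 60 0 0; 0 0 0 0; 0 0 0 0", claw=60, force=30)

```text
t: 3.3
eef_pos: [0.4172, -0.3408, 0.2317]
tool_rot: [0.001, 0.997, 0.08, 0.0]
contact_force: [0.3, -0.3, 0.0]
gripper_width: 0.702
grasp_force: 0.0
```

>>> carry_out(rows="11.5 33 -30 0; 0 0 -30 0; 0 0 0 0; 0 0 0 0")

```text
t: 3.8
eef_pos: [0.4289, -0.309, 0.1722]
tool_rot: [0.001, 0.997, 0.079, 0.0]
contact_force: [-0.3, -0.7, 0.5]
gripper_width: 0.704
grasp_force: 0.0
```

```bash
cat > w.py <<'E'
from h import *
import sys
np.set_printoptions(precision=4,suppress=True)
o=get_obs();print(o["eef_pos"],o["tool_rot"])
c=read_camera("wrist");cv2.imwrite(f"pics/{sys.argv[1]}.png",c["img"])
print(ray(c,(280,210)))
e=o["eef_pos"];print("tcp px",proj(c,e),"z.08",proj(c,(e[0],e[1],.08)))
for th,z in(("dropper",.006),("cell0",.006),("jar_a",0),("riser_top",.08)):
    for r in place_of("wrist",th): print(th,round(r["confidence"],2),np.round(r["centre"]),at_z(c,r["centre"],z)[:2])
E
python3 w.py w1
```

```text
[ 0.4289 -0.309   0.1722] [0.0006 0.9969 0.0787 0.0004]
(array([ 0.5129, -0.296 ,  0.3142]), array([-0.34  , -0.083 , -0.9374]))
tcp px [268.4818 278.9503] z.08 [268.8606 207.0961]
dropper 0.93 [275. 178.] [ 0.4295 -0.3138]
jar_a 0.35 [220.  82.] [ 0.5005 -0.2578]
```

View pics/w1.png

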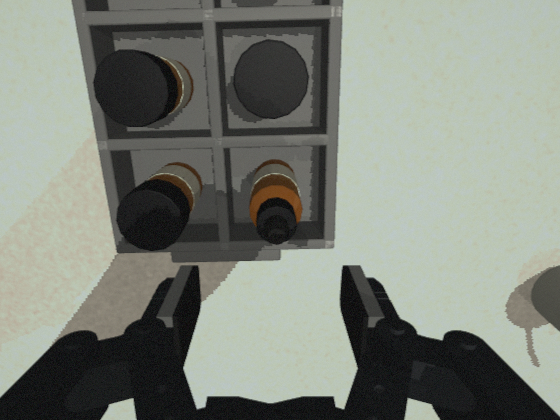

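The wrist view shows the dropper at px (275,200) between the fingers, slightly right of the TCP column (268).

```bash
python3 - <<'E'
from h import *
np.set_printoptions(precision=4,suppress=True)
c=read_camera("wrist")
m=masknear("wrist","dropper",(275,200),40)
print(fit({"w":c},{"w":m},BOT,(.429,-.308),.006), m.sum())
print(at_z(c,(277,228),.126))
E
```

```text
(array([ 0.43  , -0.3129]), np.float64(0.10103147315524996)) 3401
[ 0.4341 -0.3117  0.126 ]
```

>>> carry_out(rows="1 -2 -30 0; 0 0 -40 0; 0 0 -25 0; 0 0 -19 0; 0 0 0 0; 0 0 0 0")

```text
t: 4.9
eef_pos: [0.4302, -0.3095, 0.0581]
tool_rot: [0.0, 0.997, 0.08, 0.0]
contact_force: [-0.3, 0.3, 0.4]
gripper_width: 0.706
grasp_force: 0.0
```

>>> carry_out(rows="0 0 0 0; 0 0 0 0; 0 0 0 0; 0 0 0 0; 0 0 0 0; 0 0 0 0; 0 0 0 0", claw=20, force=30)

```text
t: 5.78
eef_pos: [0.4305, -0.3099, 0.0583]
tool_rot: [0.001, 0.997, 0.08, 0.001]
contact_force: [-0.6, -1.3, 7.2]
gripper_width: 0.414
grasp_force: 29.8
```

>>> carry_out(rows="0 0 5 0; 0 0 15 0; 0 0 30 0; 0 0 40 0; 0 0 50 0; 0 0 30 0; 0 0 0 0; 0 0 0 0")

```text
t: 6.78
eef_pos: [0.429, -0.3087, 0.2268]
tool_rot: [-0.0, 0.997, 0.08, -0.0]
contact_force: [0.1, 0.3, -1.7]
gripper_width: 0.417
grasp_force: 30.0
```

```bash
python3 w.py w2; python3 - <<'E'
from h import *
c=read_camera("wrist");a=cv2.resize(c["img"],(400,300))
s=read_camera("side");b=cv2.resize(s["img"][60:220,240:400],(400,400))
d=np.zeros((400,800,3),np.uint8);d[:300,:400]=a;d[:,400:]=b;cv2.imwrite("pics/mix2.png",d)
E
```

```text
[ 0.429  -0.3087  0.2268] [-0.0003  0.9968  0.0799 -0.0005]
(array([ 0.5133, -0.2958,  0.3687]), array([-0.3416, -0.0823, -0.9369]))
tcp px [268.494  278.9106] z.08 [269.3333 183.8697]
dropper 0.56 [272. 234.] [ 0.3525 -0.3241]
cell0 0.93 [276. 170.] [ 0.4233 -0.3158]
```

View pics/mix2.png

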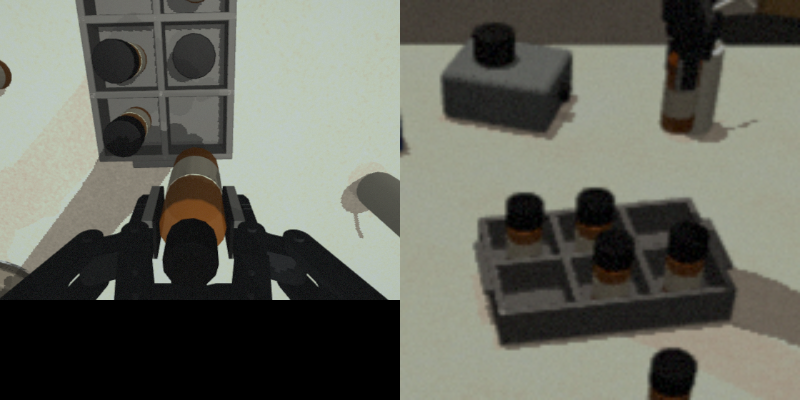

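>>> carry_out(rows="2 20 0 0; 8 40 0 -1.2; 8 50 0 -1.2; 8 50 0 -1.2; 8 50 0 -1.2; 8 50 0 -1.2; 8 50 0 -1.2; 8 50 0 -1.2; 8 50 0 -1.2; 8 40 0 -0.8")

```text
t: 8.38
eef_pos: [0.5036, 0.1431, 0.2272]
tool_rot: [-0.0, 1.0, -0.01, -0.0]
contact_force: [1.2, -0.8, -1.6]
gripper_width: 0.41
grasp_force: 30.0
```

>>> carry_out(rows="4 20 0 0; 0 20 0 0; 0 0 0 0; 0 0 0 0; 0 0 0 0")

```text
t: 9.0
eef_pos: [0.5078, 0.1795, 0.2272]
tool_rot: [0.0, 1.0, -0.012, -0.0]
contact_force: [-0.5, 0.5, -1.0]
gripper_width: 0.415
grasp_force: 30.0
```

```bash
python3 w.py w3; python3 - <<'E'
from h import *
np.set_printoptions(precision=4,suppress=True)
c=read_camera("wrist");a=cv2.resize(c["img"],(400,300))
s=read_camera("side");b=cv2.resize(s["img"][200:400,240:440],(400,400))
t=read_camera("top");g=cv2.resize(t["img"][180:300,90:250],(400,300))
d=np.zeros((600,800,3),np.uint8);d[:300,:400]=a;d[:400,400:]=b;d[300:,:400]=g;cv2.imwrite("pics/mix3.png",d)
m=masknear("wrist","dropper",(272,260),60)
e=get_obs()["eef_pos"]
if m is not None: print("held",[ (z,fit({"w":c},{"w":m},BOT,(e[0],e[1]),e[2]-z)) for z in (.05,.054)],e)
m=masknear("top","shelf_bottle",(140,231),25)
if m is not None: print("shelf",fit({"w":t},{"w":m},BOT,(.513,.278),.08))
E
```

```text
[0.5078 0.1795 0.2272] [ 0.0003  0.9999 -0.0117 -0.    ]
(array([0.593 , 0.1771, 0.3692]), array([-0.3502, -0.02  , -0.9371]))
tcp px [268.6309 279.1052] z.08 [269.1507 183.9714]
dropper 0.91 [272. 235.] [0.4294 0.1786]
jar_a 0.77 [472. 217.] [ 0.4423 -0.0367]
jar_a 0.61 [421.  15.] [0.6392 0.0404]
riser_top 0.93 [202. 182.] [0.5103 0.2336]
riser_top 0.23 [146. 176.] [0.5163 0.2793]
held [(0.05, (array([0.5061, 0.18  ]), np.float64(0.14356917092146848))), (0.054, (array([0.5044, 0.1803]), np.float64(0.12195121951219512)))] [0.5077 0.1808 0.2273]
```

View pics/mix3.png

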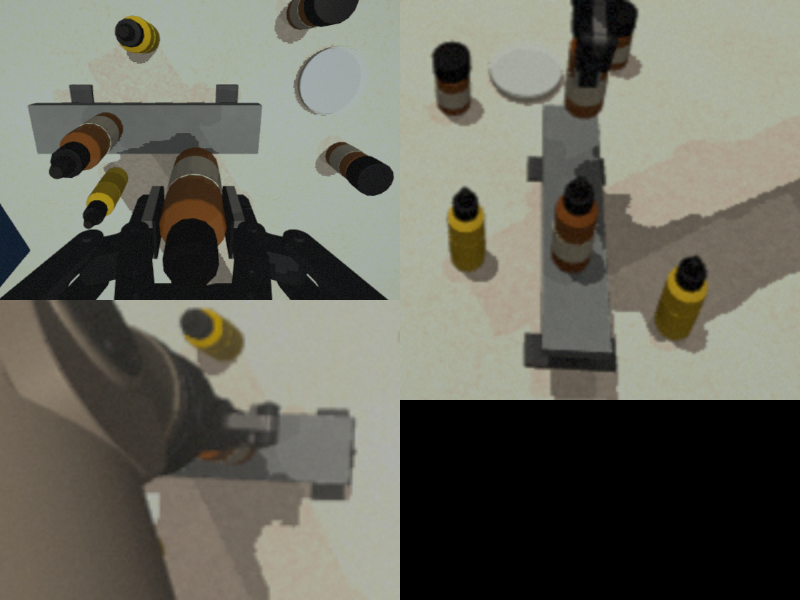

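>>> carry_out(rows="2 8 -30 0; 0 0 -30 0; 0 0 -20 0; 0 0 -8 0; 0 0 -2 0; 0 0 0 0; 0 0 0 0")

```text
t: 10.38
eef_pos: [0.5102, 0.189, 0.1381]
tool_rot: [-0.0, 1.0, -0.011, 0.001]
contact_force: [-0.3, 0.1, -0.6]
gripper_width: 0.41
grasp_force: 30.0
```

>>> carry_out(rows="0 0 -1.5 0; 0 0 -1 0; 0 0 0 0; 0 0 0 0")

```text
t: 10.88
eef_pos: [0.5096, 0.1888, 0.1348]
tool_rot: [0.0, 1.0, -0.011, -0.0]
contact_force: [1.3, 0.0, -1.5]
gripper_width: 0.411
grasp_force: 30.0
```

>>> carry_out(rows="0 0 -1 0; 0 0 -0.5 0; 0 0 0 0; 0 0 0 0")

```text
t: 11.38
eef_pos: [0.5097, 0.1888, 0.1333]
tool_rot: [0.0, 1.0, -0.011, 0.0]
contact_force: [-0.2, 0.9, -1.1]
gripper_width: 0.412
grasp_force: 30.0
```

>>> carry_out(rows="0 0 -1 0; 0 0 0 0; 0 0 0 0")

```text
t: 11.75
eef_pos: [0.5098, 0.1889, 0.1325]
tool_rot: [-0.0, 1.0, -0.011, 0.0]
contact_force: [0.1, 0.4, 1.1]
gripper_width: 0.41
grasp_force: 30.2
```

>>> carry_out(rows="0 0 -0.6 0; 0 0 0 0; 0 0 0 0")

```text
t: 12.12
eef_pos: [0.5101, 0.1888, 0.1324]
tool_rot: [-0.0, 1.0, -0.011, 0.0]
contact_force: [-1.0, -1.0, 5.2]
gripper_width: 0.411
grasp_force: 30.5
```

>>> carry_out(rows="0 0 0 0; 0 0 0 0; 0 0 0 0; 0 0 0 0; 0 0 0 0; 0 0 10 0; 0 0 30 0; 0 0 50 0; 0 0 40 0; 0 0 0 0", claw=56)

```text
t: 13.38
eef_pos: [0.5116, 0.1899, 0.266]
tool_rot: [-0.001, 1.0, -0.011, 0.004]
contact_force: [0.4, 0.1, 0.0]
gripper_width: 0.66
grasp_force: 0.0
```

```bash
python3 w.py w4; python3 - <<'E'
from h import *
c=read_camera("wrist");a=cv2.resize(c["img"],(400,300))
s=read_camera("side");b=cv2.resize(s["img"][200:400,240:440],(400,400))
d=np.zeros((400,800,3),np.uint8);d[:300,:400]=a;d[:,400:]=b;cv2.imwrite("pics/mix4.png",d)
E
```

```text
[0.5116 0.1899 0.266 ] [-0.0015  0.9999 -0.0109  0.0036]
(array([0.5958, 0.1872, 0.4086]), array([-0.3433, -0.0173, -0.9397]))
tcp px [268.7516 279.0654] z.08 [270.0254 173.3482]
dropper 0.79 [274. 176.] [0.4893 0.1867]
jar_a 0.91 [464. 208.] [ 0.4456 -0.0354]
jar_a 0.7 [417.  28.] [0.6381 0.0398]
riser_top 0.88 [224. 174.] [0.5114 0.2324]
```

View pics/mix4.png

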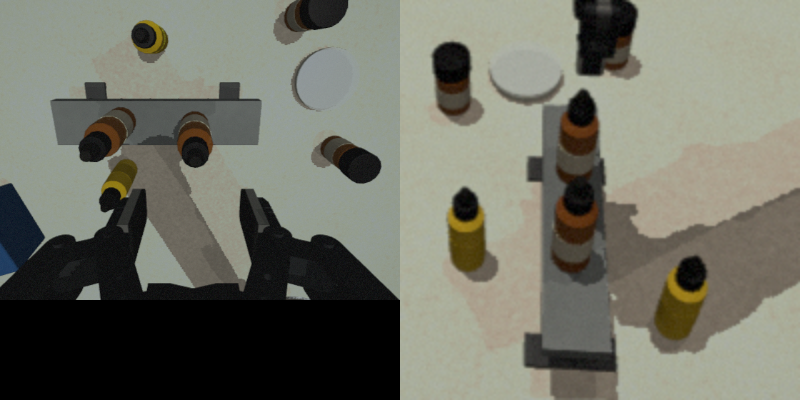

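The dropper stands upright on the board at wrist px (274,176), beside the shelf bottle. Jar_a next.

>>> carry_out(rows="-8 -30 0 1; -10 -45 0 2; -10 -50 0 2; -10 -50 -20 2; -15 -40 -40 2; -15 -12 -40 1.4; 0 0 -30 0; 0 0 0 0; 0 0 0 0", claw=70)

```text
t: 14.85
eef_pos: [0.4425, -0.0378, 0.1325]
tool_rot: [-0.0, 0.997, 0.08, 0.0]
contact_force: [0.3, 0.9, 0.4]
gripper_width: 0.822
grasp_force: 0.0
```

```bash
cat > jf.py <<'E'
from h import *
np.set_printoptions(precision=4,suppress=True)
c=read_camera("wrist");o=get_obs();print(o["eef_pos"],o["tool_rot"])
for r in outline_of("wrist","jar_a"):
    g=at_z(c,r["centre"],.05)[:2]
    print(np.round(r["centre"]),round(r["confidence"],2),fit({"w":c},{"w":r["pixels"]},JAR,g,0))
E
python3 jf.py
```

```text
[ 0.4428 -0.0378  0.1328] [0.     0.9968 0.0801 0.001 ]
[268. 219.] 0.82 (array([ 0.4447, -0.0367]), np.float64(0.06025982156832055))
```

>>> carry_out(rows="1.5 1 -25 0; 0 0 -30 0; 0 0 -21 0; 0 0 0 0; 0 0 0 0")

```text
t: 15.58
eef_pos: [0.4442, -0.0371, 0.0568]
tool_rot: [0.0, 0.997, 0.08, 0.001]
contact_force: [0.1, -0.1, 0.3]
gripper_width: 0.82
grasp_force: 0.0
```

>>> carry_out(rows="0 0 0 0; 0 0 0 0; 0 0 0 0; 0 0 0 0; 0 0 0 0; 0 0 0 0", claw=30, force=35)

```text
t: 16.32
eef_pos: [0.4441, -0.0372, 0.0568]
tool_rot: [0.0, 0.997, 0.08, 0.001]
contact_force: [-1.6, -0.4, 6.9]
gripper_width: 0.5
grasp_force: 34.7
```

>>> carry_out(rows="0 0 5 0; 0 0 15 0; 0 0 40 0; 0 0 50 0; 0 0 30 0; 0 0 0 0; 0 0 0 0")

```text
t: 17.2
eef_pos: [0.4425, -0.0373, 0.1955]
tool_rot: [0.0, 0.997, 0.08, -0.0]
contact_force: [-0.8, 0.3, -1.1]
gripper_width: 0.502
grasp_force: 36.0
```

>>> carry_out(rows="-2 -20 0 0; -4 -50 0 0; -4 -55 0 0; -4 -55 0 0; -4 -55 0 0; -3 -42 0 0; 0 0 0 0; 0 0 0 0; 0 0 0 0")

```text
t: 18.32
eef_pos: [0.4223, -0.3124, 0.1951]
tool_rot: [-0.001, 0.997, 0.081, -0.0]
contact_force: [-0.4, 0.9, -1.4]
gripper_width: 0.507
grasp_force: 36.1
```

```bash
python3 w.py w5; python3 - <<'E'
from h import *
c=read_camera("wrist");a=cv2.resize(c["img"],(400,300))
t=read_camera("side");b=cv2.resize(t["img"][60:220,240:400],(400,400))
d=np.zeros((400,800,3),np.uint8);d[:300,:400]=a;d[:,400:]=b;cv2.imwrite("pics/mix5.png",d)
E
```

```text
[ 0.4223 -0.3124  0.1951] [-0.0006  0.9967  0.0811 -0.0004]
(array([ 0.5066, -0.2994,  0.337 ]), array([-0.3413, -0.0826, -0.937 ]))
tcp px [268.4155 278.8935] z.08 [269.265  196.1556]
dropper 0.62 [267.  71.] [ 0.5076 -0.296 ]
cell0 0.89 [272. 169.] [ 0.4241 -0.3141]
jar_a 0.9 [272. 228.] [ 0.3637 -0.3246]
riser_top 0.37 [273. 167.] [ 0.4442 -0.3113]
```

View pics/mix5.png

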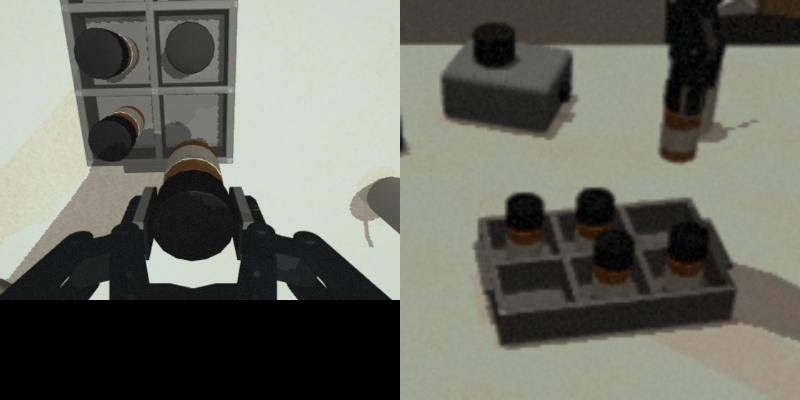

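The jar is held upright over the freed cell at wrist px (272,170). Lowering it now.

>>> carry_out(rows="0 -1 -40 0; 0 0 -40 0; 0 0 -30 0; 0 0 -14 0; 0 0 -3 0; 0 0 0 0; 0 0 0 0")

```text
t: 19.55
eef_pos: [0.4229, -0.3157, 0.0698]
tool_rot: [0.001, 0.997, 0.08, 0.001]
contact_force: [-0.4, -0.1, -1.1]
gripper_width: 0.501
grasp_force: 36.1
```

>>> carry_out(rows="0 0 -1.5 0; 0 0 -1 0; 0 0 -1 0; 0 0 0 0; 0 0 0 0")

```text
t: 20.18
eef_pos: [0.4222, -0.3152, 0.0652]
tool_rot: [0.0, 0.997, 0.08, -0.0]
contact_force: [0.7, -0.5, -1.4]
gripper_width: 0.503
grasp_force: 36.1
```

>>> carry_out(rows="0 0 -1 0; 0 0 -0.7 0; 0 0 0 0; 0 0 0 0")

```text
t: 20.68
eef_pos: [0.4221, -0.3152, 0.0635]
tool_rot: [-0.0, 0.997, 0.08, -0.0]
contact_force: [-0.3, -0.3, -1.2]
gripper_width: 0.504
grasp_force: 36.1
```

>>> carry_out(rows="0 0 -0.7 0; 0 0 0 0; 0 0 0 0")

```text
t: 21.05
eef_pos: [0.4222, -0.3152, 0.0629]
tool_rot: [0.0, 0.997, 0.08, 0.0]
contact_force: [0.3, -0.1, 0.3]
gripper_width: 0.508
grasp_force: 36.3
```

>>> carry_out(rows="0 0 -0.6 0; 0 0 0 0; 0 0 0 0")

```text
t: 21.42
eef_pos: [0.4224, -0.3152, 0.0629]
tool_rot: [0.0, 0.997, 0.08, 0.0]
contact_force: [-1.4, 1.4, 6.8]
gripper_width: 0.506
grasp_force: 37.0
```

>>> carry_out(rows="0 0 0 0; 0 0 0 0; 0 0 0 0; 0 0 0 0; 0 0 10 0; 0 0 30 0; 0 0 50 0; 0 0 40 0; 0 0 0 0", claw=58)

```text
t: 22.55
eef_pos: [0.4242, -0.3165, 0.1962]
tool_rot: [0.002, 0.997, 0.08, 0.003]
contact_force: [0.9, 0.4, 0.8]
gripper_width: 0.678
grasp_force: 0.0
```

>>> carry_out(rows="20 30 0 0; 30 45 0 0; 30 50 0 0; 30 50 0 0; 30 50 0 0; 30 50 0 0; 30 50 -20 0; 16 29 -25 0; 0 0 -15 0; 0 0 0 0", claw=70)

```text
t: 23.8
eef_pos: [0.6365, 0.0376, 0.1303]
tool_rot: [0.001, 0.997, 0.08, -0.002]
contact_force: [-0.1, -0.1, -0.1]
gripper_width: 0.819
grasp_force: 0.0
```

>>> carry_out(rows="0 0 0 0; 0 0 0 0")

```text
t: 24.05
eef_pos: [0.6386, 0.0376, 0.1334]
tool_rot: [0.0, 0.997, 0.079, 0.001]
contact_force: [-0.0, -0.1, -0.5]
gripper_width: 0.82
grasp_force: 0.0
```

```bash
python3 jf.py; python3 - <<'E'
from h import *
c=read_camera("wrist");a=cv2.resize(c["img"],(400,300))
t=read_camera("side");b=cv2.resize(t["img"][60:220,240:400],(400,400))
t=read_camera("top");g=cv2.resize(t["img"][170:320,320:470],(300,300))
d=np.zeros((600,800,3),np.uint8);d[:300,:400]=a;d[:400,400:]=b;d[300:,:300]=g;cv2.imwrite("pics/mix6.png",d)
E
```

```text
[0.6385 0.0378 0.1333] [0.0001 0.9969 0.0791 0.0008]
[266. 220.] 0.73 (array([0.6382, 0.0395]), np.float64(0.052424433249370295))
```

View pics/mix6.png

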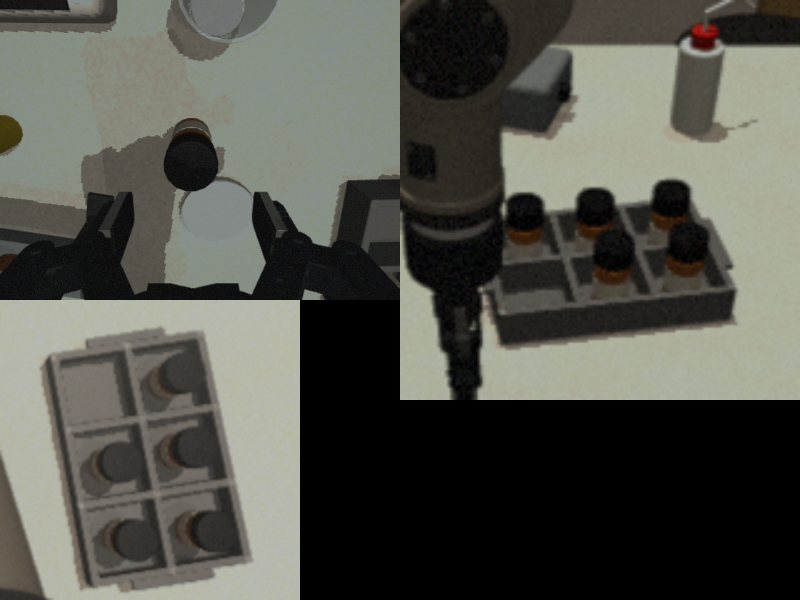

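Jar_a stands upright in its cell, the sixth cell is still empty, and jar_b is between the fingers at px (266,220). Grasping jar_b.

>>> carry_out(rows="0 1 -25 0; 0 0 -30 0; 0 0 -21.5 0; 0 0 0 0; 0 0 0 0")

```text
t: 24.92
eef_pos: [0.6388, 0.0399, 0.0566]
tool_rot: [-0.0, 0.997, 0.08, 0.001]
contact_force: [0.2, 0.6, 0.3]
gripper_width: 0.818
grasp_force: 0.0
```

>>> carry_out(rows="0 0 0 0; 0 0 0 0; 0 0 0 0; 0 0 0 0; 0 0 0 0; 0 0 0 0", claw=30, force=35)

```text
t: 25.68
eef_pos: [0.6392, 0.0399, 0.0571]
tool_rot: [-0.0, 0.997, 0.08, 0.001]
contact_force: [-0.7, -0.5, 7.4]
gripper_width: 0.506
grasp_force: 35.8
```

>>> carry_out(rows="0 0 5 0; 0 0 15 0; 0 0 40 0; 0 0 50 0; 0 0 30 0; 0 0 0 0; 0 0 0 0")

```text
t: 26.55
eef_pos: [0.6374, 0.0397, 0.195]
tool_rot: [0.0, 0.997, 0.08, -0.001]
contact_force: [-0.7, -0.6, -1.7]
gripper_width: 0.503
grasp_force: 35.8
```

>>> carry_out(rows="-5 -20 0 0; -12 -45 0 0; -14 -50 0 0; -14 -50 0 0; -13 -50 0 0; -7 -29 0 0; 0 0 0 0; 0 0 0 0; 0 0 0 0")

```text
t: 27.68
eef_pos: [0.5733, -0.2027, 0.1953]
tool_rot: [-0.0, 0.997, 0.081, -0.0]
contact_force: [-1.3, -0.5, -0.7]
gripper_width: 0.503
grasp_force: 35.8
```

```bash
python3 w.py w7
```

```text
[ 0.5733 -0.2027  0.1953] [-0.0004  0.9967  0.0809 -0.0002]
(array([ 0.6575, -0.1896,  0.3373]), array([-0.341 , -0.0829, -0.9371]))
tcp px [268.4241 278.8707] z.08 [269.1977 196.1159]
cell0 0.95 [269. 168.] [ 0.5755 -0.2021]
jar_a 0.9 [269. 228.] [ 0.5146 -0.2115]
riser_top 0.21 [268. 230.] [ 0.5466 -0.206 ]
```

View pics/w7.png

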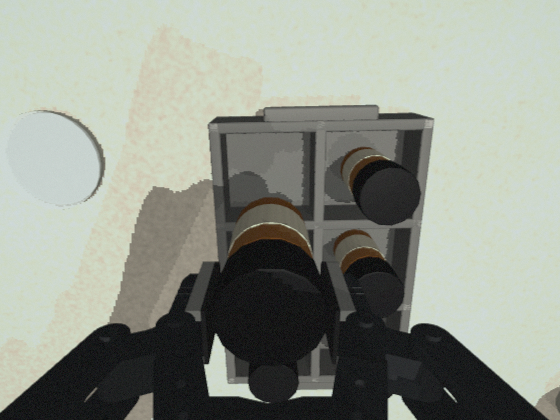

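Jar_b is held over the empty cell (centre px (269,168)), and the position agrees with my estimate. Lowering it now.

>>> carry_out(rows="1 0 -40 0; 0 0 -40 0; 0 0 -30 0; 0 0 -14 0; 0 0 -3 0; 0 0 0 0; 0 0 0 0")

```text
t: 28.8
eef_pos: [0.5751, -0.2044, 0.07]
tool_rot: [0.0, 0.997, 0.08, 0.001]
contact_force: [-0.5, 0.1, -0.1]
gripper_width: 0.504
grasp_force: 35.8
```

>>> carry_out(rows="0 0 -1.5 0; 0 0 -1 0; 0 0 -1 0; 0 0 0 0; 0 0 0 0")

```text
t: 29.42
eef_pos: [0.5741, -0.2042, 0.0652]
tool_rot: [-0.0, 0.997, 0.08, -0.0]
contact_force: [-0.2, 0.7, -0.9]
gripper_width: 0.503
grasp_force: 35.8
```

>>> carry_out(rows="0 0 -0.8 0; 0 0 -0.5 0; 0 0 0 0; 0 0 0 0")

```text
t: 29.92
eef_pos: [0.5742, -0.2042, 0.0639]
tool_rot: [0.0, 0.997, 0.08, 0.0]
contact_force: [0.0, -0.4, -0.2]
gripper_width: 0.501
grasp_force: 35.8
```

>>> carry_out(rows="0 0 -0.8 0; 0 0 0 0; 0 0 0 0")

```text
t: 30.3
eef_pos: [0.5742, -0.2042, 0.0631]
tool_rot: [0.0, 0.997, 0.08, 0.0]
contact_force: [-0.9, 0.5, -0.8]
gripper_width: 0.504
grasp_force: 35.9
```

>>> carry_out(rows="0 0 -0.6 0; 0 0 0 0; 0 0 0 0")

```text
t: 30.68
eef_pos: [0.5743, -0.2042, 0.0631]
tool_rot: [0.0, 0.997, 0.08, 0.0]
contact_force: [-2.4, 0.8, 4.8]
gripper_width: 0.506
grasp_force: 36.3
```

Floor contact. Releasing, lifting straight up and clearing the view.

>>> carry_out(rows="0 0 0 0; 0 0 0 0; 0 0 0 0; 0 0 0 0; 0 0 10 0; 0 0 30 0; 0 0 50 0; 0 0 50 0; 0 0 40 0; 0 0 0 0", claw=58)

```text
t: 31.92
eef_pos: [0.5763, -0.2048, 0.2473]
tool_rot: [0.001, 0.997, 0.08, 0.004]
contact_force: [0.5, 0.1, -0.3]
gripper_width: 0.677
grasp_force: 0.0
```

>>> carry_out(rows="0 30 0 0; 0 50 0 0; 0 50 0 0; 0 40 0 0; 0 0 0 0; 0 0 0 0")

```text
t: 32.67
eef_pos: [0.5737, -0.0351, 0.242]
tool_rot: [0.0, 0.997, 0.08, -0.001]
contact_force: [0.4, -0.5, -0.3]
gripper_width: 0.678
grasp_force: 0.0
```

```bash
python3 - <<'E'
from h import *
s=read_camera("side");b=cv2.resize(s["img"][60:400,200:430],(406,600))
t=read_camera("top");g=cv2.resize(t["img"][170:320,320:470],(390,390))
d=np.zeros((600,800,3),np.uint8);d[:,394:]=b;d[:390,:390]=g;cv2.imwrite("pics/mix8.png",d)
o=get_obs();print(o["t"],o["eef_pos"])
E
```

```text
32.775 [ 0.5739001  -0.03599911  0.24214277]
```

View pics/mix8.png

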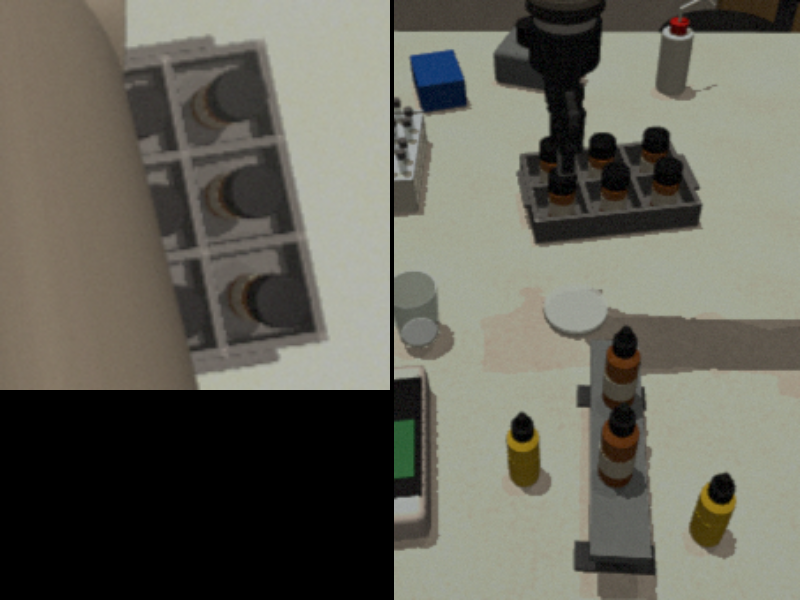

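All six jars stand upright in the crate, both dropper bottles stand on the board, and the bystanders have not moved. Handing in.

```bash
python3 -c "
from station import *
print(hand_in())"
```

```text
the job is handed in; nothing more can be done
None
```

The job is handed in, with no verdict returned: the dropper stands on the riser beside the other dropper bottle, both jars stand upright in the two free cells, and my last picture shows nothing else disturbed.

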